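# Close a coin capsule in the bench screw press

### The job

The coin capsule waiting in the drawn-out slide of the bench screw press still has its lid standing off. Push the slide right in to its stop, screw the press down with its knob until the lid is fully home without crushing the capsule, then unscrew it again by a good quarter turn, so that the rubber pad stands clear of the lid, and let go. Leave the other things on the table alone.

Things in the scene. Friction and masses are not known exactly. Their poses are not given: they have to be found in the camera images.
- press: Fixed bench screw press of grey iron; origin on the table, on the spindle axis; its front (-x) faces roughly the robot. Base plate 140 mm wide, from 125 mm in front of the axis to 60 mm behind, 16 mm thick; columns 53 mm to either side (20 mm wide); crosshead 126 mm wide, 42 mm deep, top at 113 mm, with a 38 mm collar up to 123 mm. Through it passes the upright spindle: knob above, pad below.
- handle (a point): Slide's handle: upright black post of 14 mm diameter at the front end of the steel slide, free from 30 to 66 mm above the table; this point is on its axis, 50 mm above the table, 95 mm in front of the middle of the capsule; it moves with the slide.
- slide (a joint): How far the slide is pushed in, m: 0 drawn out (as at the start), 0.070 against its stop, where the capsule lies under the pad. It moves along the press's +x, and resists with about 3 N.
- knob_grip (a point): Centre of the black fluted knob on the spindle axis, 44 mm diameter, 24 mm high; the point is at its mid-height and rises and sinks with it (168 mm above the table at joint value 0). Below it is only the 20 mm spindle, down to the collar.
- knob (a joint): Turn of the knob, rad, 0 to 5, clockwise from above positive, at most 0.6 at the start. Steep right-hand thread: clockwise lowers knob and pad together, 24 mm a turn (3.82 mm per rad). The thread alone takes 0.04 N m to turn either way and stays where left; every newton between pad and lid adds 0.0038 N m, and so does every newton with which the hand pulls the knob up instead of following it.
- spindle: Steel spindle with its round flange (44 mm diameter) and, under that, the push-on black rubber pad of 40 mm diameter, which gives 1 mm per 90 N. Origin on the axis, 7 mm under the flange, 49.5 mm above the table at knob 0. Pads are worn or new: the pad's face lies 0 to 3 mm below this origin, the same all through a run but not measured; only feel tells when it meets the lid.
- lid: Clear capsule lid, 44 mm diameter, 4 mm thick, over a coin capsule snug in the 60 mm nest ring on the slide. Origin at the middle of its underside: 37.8 to 38.6 mm above the table at the start, 36 mm when fully home. It goes down stiffly, at 30 N all the way, then stops hard on its seat and stays there. The capsule cracks above 80 N.
- loupe_c (a point): Bystander: folded black and steel loupe, 76 x 38 mm and 24 mm high; half-way up. Leave alone.
- flips_c (a point): Bystander: narrow cardboard box of coin cards, 52 x 140 mm and 51 mm high; half-way up. Leave alone.
- stack_c (a point): Bystander: stack of three closed capsules, 44 mm diameter, 25 mm high; half-way up. Leave alone.

How it is judged:
By the outcome, as a careful person would: the job done as asked, in the order asked, and still so for the second after the job is handed in, with the robot touching nothing.
It also fails if it takes over 72 s, if anything falls off the work surface, if the arm or the gripper's body presses on something with over 40 N, if the wrist force passes 120 N, or if a joint passes its speed limit or range.

### The arm

A 6-joint arm with a two-finger parallel gripper is mounted at the origin on the work surface. World frame = base frame: x ahead of the robot, y to its left, z up, the work surface at z = 0. Lengths are in mm, angles in rad, forces in N, time in s.
With the tool pointing down it reaches from about 350 to 775 mm from the base axis. Payload 7.3 kg.
Tool frame: the origin (TCP) lies at the centre of the arm's flange, where the gripper is bolted on; the fingertips stand 178 mm ahead of it and the grasp point (between the pads) lies 159 mm ahead of it; z points along the fingers, y is the direction in which the jaws open and shut (so a half turn about z gives the same grasp; the last joint's range is limited). The gripper opens to 92 mm and grips with 3 to 60 N. Pads are 19 mm wide; open, the fingers measure 130 mm over their backs; the gripper's body (75 mm by 190 mm) begins 47 mm behind the grasp point.
Start: joints at [1.072, 0.342, 1.524, -0, 1.275, -0.146], TCP at [181.38, 492.675, 404.741] pointing down, gripper open.
Joint ranges: [-2.53, 2.53], [-0.77, 2.02], [0.04, 2.7], [-1, 4.14], [0.28, 2.66], [-3.11, 3.11]. Speed limits (rad/s): [2.57, 2.57, 3.14, 3.14, 3.14, 3.14].

### API

Orientations are given as [roll, pitch, yaw] about the fixed x, y, z axes, in that order (R = Rz(yaw) Ry(pitch) Rx(roll)).
In Python, from plant import status, viewer, ticket gives the robot as it stands.
- The arm moves only by the tool play_rows, never from a script. Its argument "commands" is a list of rows, each an object with "offset": the shift along the tool's x, y, z in m, a list of three; "twist": the turn about the tool's z in degrees. A call has 1 to 5 rows; each row shifts and turns the commanded pose from where the row before left it, along the tool's axes as they then stand; what a row does not reach is not made up. A row lasts 1/10 s, in which the tool goes at most 50 mm and 8.59 degrees, less where a joint would pass 70% of its speed; a pose out of reach is approached as far as the arm can. A call with a gripper value outside its range is refused whole. "jaw" is the closure in counts, from 0 (fully open) to 255 (shut), set as the call begins (left out, the last holds). The fingers move at their own pace and stop on an object; the grip force is fixed at half the most. Time passes only in rows, so rows that do not move let the fingers close. It gives the time, the measured TCP pose, the force and the opening at its end, in the units of the state.
- status.get_obs(): the state, without advancing time (a new reading comes with each control period).
- viewer.capture(name): name is "scene" or "side" or "wrist"; returns the picture (480x640x3 uint8, red, green, blue); there is no depth.
- viewer.camera_params(name): a dict with "fov_y" (degrees; the focal length in pixels is half the picture's height over the tangent of half this angle, whatever the lens; pixels are square), "cx", "cy" (the principal point, pixels), "rvec" (rotation vector, rad) and "tvec" (3), from world to camera coordinates, as OpenCV has them; the wrist camera has in their place "T_tool_cam" (4x4, takes a point from camera to tool coordinates, whose origin is the TCP and whose axes are the flange's). Camera axes: x right, y down, z forward; pixel columns grow to the right and rows downward; lengths in mm; the calibration is good to about 2 mm. The wrist camera is an equidistant fisheye: a pixel r from the principal point sees the ray r / f radians off the axis. A picture is of the moment at which its call begins: read the wrist's pose just before it. camera_params takes no time and is no camera call.
- ticket.close_job(): hands the job in, once; it reports no verdict.
The state is a dict: "time": time; "joint_positions": joint angles; "dq": joint speeds; "tau": joint torques, N m; "tool_pos": TCP position; "tcp_rot": TCP orientation; "contact_force": force on the tool from outside, world axes, zero at the start; "moment": the same for the moment, N m; "grip_width": finger opening in mm.
Only numpy, scipy, OpenCV 4.12 (cv2) and the standard library are available. Lean on these libraries where they do the work, as an engineer would, in place of code of your own. Each camera call takes 0.05 s, during which the arm holds its last target.

## Working session

There is one attempt and no reset: what is moved stays moved. The work goes in short steps, Python scripts to look and compute and a tool call to move; the robot and the scene stay as the last step left them, time stands still between calls to the robot, and variables do not carry over. Pictures are saved under pics/ and viewed, and the job is handed in when it is done.

Besides the shell and the picture viewer there is one more tool, called after "Call:" by a JSON object that holds its "name" and its "arguments", one argument or row to a line. play_rows: Moves the arm, as the interface text tells. Its arguments: {"type":"object","properties":{"commands":{"type":"array"},"jaw":{"type":"number"}},"required":["commands"]}

```bash
ls; mkdir -p pics
python3 - <<'E'
from plant import status, viewer
import cv2
o=status.get_obs(); print(o)
for n in ("scene","side","wrist"):
    im=viewer.capture(n); cv2.imwrite(f"pics/a_{n}.png",im[:,:,::-1]); p=viewer.camera_params(n); print(n,p)
E
```

```text
pics
{'time': 0.0, 'joint_positions': array([ 1.07204120e+00,  3.42742317e-01,  1.52502224e+00, -6.10665946e-05,
        1.27541555e+00, -1.45987712e-01]), 'dq': array([ 0.00012272,  0.0002827 , -0.00156216, -0.00100397,  0.00145998,
       -0.00168428]), 'tau': array([ 1.43745830e-03, -4.31231368e+01, -2.44228417e+01,  7.18742958e-02,
        5.57643129e-02, -1.11974286e-04]), 'tool_pos': array([181.30009506, 492.55613562, 404.03275711]), 'tcp_rot': array([-3.14001358e+00, -1.73155073e-04,  2.78884293e+00]), 'contact_force': array([ 0.31134139, -0.08143321,  0.50761691]), 'moment': array([-0.04929554, -0.04324746, -0.00304103]), 'grip_width': 91.82945853634448}
scene {'fov_y': 56.58128070158726, 'cx': 323.6809547613662, 'cy': 239.19450770288327, 'rvec': array([ 1.38042558,  2.37357819, -0.71075192]), 'tvec': array([ 270.73308348, -301.53092328, 1315.63054142])}
side {'fov_y': 45.576354651297336, 'cx': 310.08148351180614, 'cy': 240.759319926948, 'rvec': array([ 2.16560324, -0.36269399,  0.19836717]), 'tvec': array([-534.39385345,  185.73947063, 1205.05470373])}
wrist {'fov_y': 65.70646984690485, 'cx': 320.4785591237727, 'cy': 240.51922236023452, 'T_tool_cam': array([[-1.29299781e-03, -9.53500247e-01, -3.01389461e-01,
         8.28988570e+01],
       [ 9.99999037e-01, -1.38509668e-03,  9.18859598e-05,
         6.71333380e-01],
       [-5.05066827e-04, -3.01389051e-01,  9.53501119e-01,
         2.09517782e+01],
       [ 0.00000000e+00,  0.00000000e+00,  0.00000000e+00,
         1.00000000e+00]])}
```

View pics/a_scene.png

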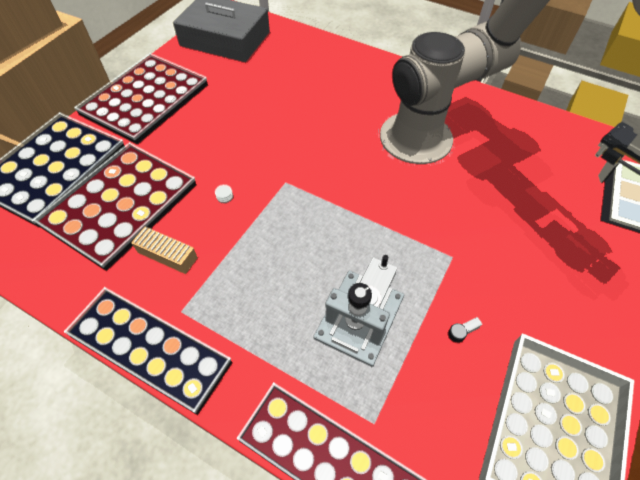

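View pics/a_side.png

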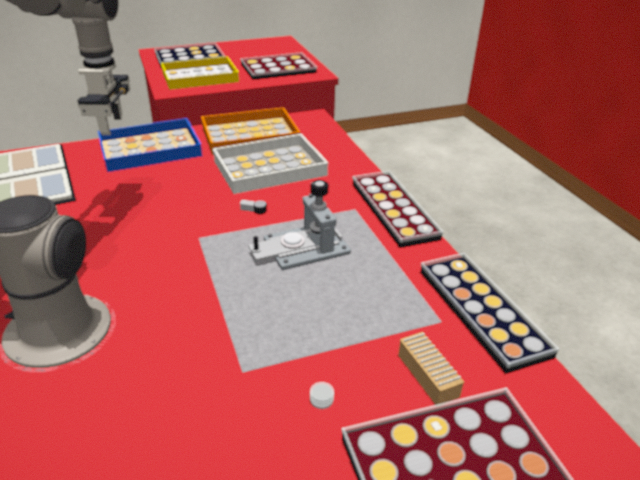

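View pics/a_wrist.png

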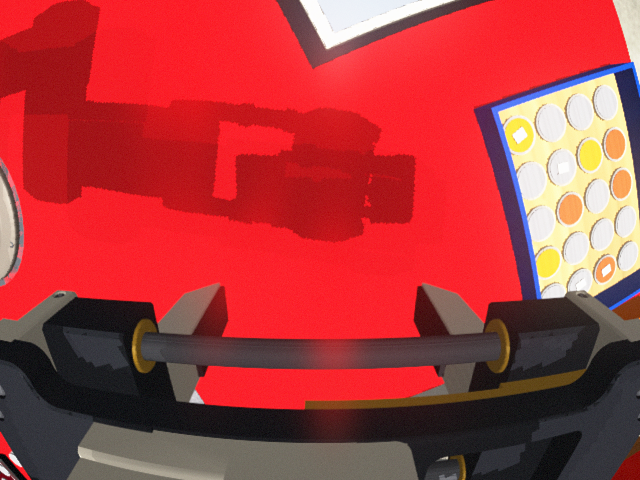

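The scene view shows the knob near (360,295) and the handle near (385,261). The side view has the knob near (319,187) and the handle near (256,243). I'll mask both and triangulate.

```bash
cat > h.py <<'E'
import numpy as np, cv2
from scipy.spatial.transform import Rotation as Ro
from plant import status, viewer
def cam(n):
    p=viewer.camera_params(n); f=240/np.tan(np.radians(p['fov_y'])/2)
    R=cv2.Rodrigues(np.array(p['rvec']))[0]; K=np.array([[f,0,p['cx']],[0,f,p['cy']],[0,0,1]])
    return K,R,np.array(p['tvec'])
def proj(n,X):
    K,R,t=cam(n); x=K@(R@np.array(X,float)+t); return x[:2]/x[2]
def tri(uvs):
    P=[];u=[]
    for n,uv in uvs.items():
        K,R,t=cam(n); P.append(K@np.c_[R,t]); u.append(np.array(uv,float).reshape(2,1))
    X=cv2.triangulatePoints(P[0],P[1],u[0],u[1]); return (X[:3]/X[3]).ravel()
def ray(n,uv,z):
    K,R,t=cam(n); d=R.T@np.linalg.inv(K)@[uv[0],uv[1],1]; c=-R.T@t
    return c+d*(z-c[2])/d[2]
def wproj(T,X): # T 4x4 tool pose
    p=viewer.camera_params('wrist'); f=240/np.tan(np.radians(p['fov_y'])/2)
    Xc=np.linalg.inv(T@p['T_tool_cam'])@np.r_[X,1]; r=np.hypot(*Xc[:2]); th=np.arctan2(r,Xc[2])
    return np.array([p['cx'],p['cy']])+f*th*Xc[:2]/r
def wray(T,uv,z):
    p=viewer.camera_params('wrist'); f=240/np.tan(np.radians(p['fov_y'])/2)
    d=np.array(uv,float)-[p['cx'],p['cy']]; r=np.hypot(*d); th=r/f
    dc=np.r_[np.sin(th)*d/r,np.cos(th)]; W=T@p['T_tool_cam']; dw=W[:3,:3]@dc; c=W[:3,3]
    return c+dw*(z-c[2])/dw[2]
def pose():
    o=status.get_obs(); T=np.eye(4); T[:3,:3]=Ro.from_euler('xyz',o['tcp_rot']).as_matrix(); T[:3,3]=o['tool_pos']; return o,T
E
python3 - <<'E'
from h import *
c={}
for n,box in (("scene",(335,240,410,320)),("side",(240,170,340,260))):
    im=cv2.imread(f"pics/a_{n}.png"); x0,y0,x1,y1=box
    m=np.zeros(im.shape[:2],np.uint8); m[y0:y1,x0:x1]=(im[y0:y1,x0:x1].max(2)<60)*255
    k,l,s,ce=cv2.connectedComponentsWithStats(m)
    for i in range(1,k):
        if s[i,4]>15: print(n,s[i],ce[i])
    cr=im[y0:y1,x0:x1]; cv2.imwrite(f"pics/c_{n}.png",cv2.resize(cr,None,fx=7,fy=6.5,interpolation=2))
E
```

```text
scene [382 256   5  10  40] [384.15 260.75]
scene [349 284  22  25 299] [358.68896321 297.73913043]
side [312 184  15  13 135] [319.00740741 190.47407407]
side [254 207  11   6  48] [259.375 209.75 ]
side [254 238   3  11  25] [255.32 242.64]
```

View pics/c_scene.png

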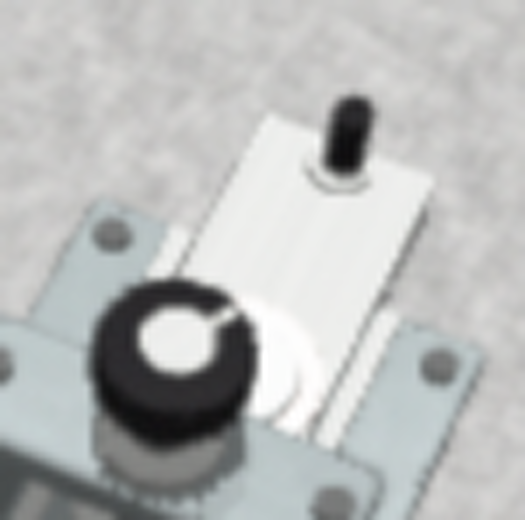

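View pics/c_side.png

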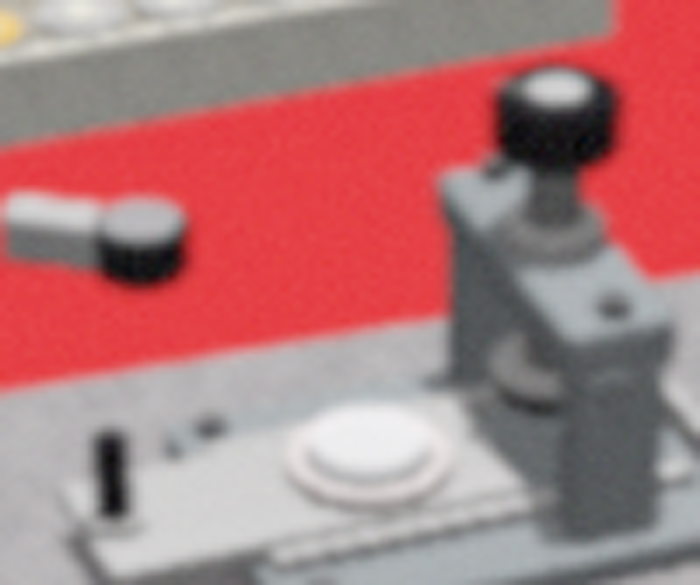

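Run:
```python
from h import *
k=tri({"scene":(359.9,295.8),"side":(319.6,188.1)}); h=tri({"scene":(384.8,261.2),"side":(256,242.6)})
print(k,h)
for n,uv,z in (("scene",(359.9,295.8),167),("side",(319.6,188.1),167),("scene",(384.8,261.2),48),("side",(256,242.6),48)): print(n,ray(n,uv,z))
d=k-h; print(np.hypot(*d[:2]),np.degrees(np.arctan2(d[1],d[0])))
for n,p in (("lo",(467,328)),): print(n,ray("scene",p,12))
print(np.degrees(status.get_obs()['tcp_rot']))
```

```text
[627.87967746 116.41507069 163.01759273] [462.99840691 108.3252549   45.18608763]
scene [627.10586373 118.29954916 167.        ]
side [626.51085523 108.26218061 167.        ]
scene [462.39249475 109.64283432  48.        ]
side [462.99058499 103.05696365  48.        ]
165.0796126039653 2.8089357567858166
lo [505.17248152 331.94029981  12.        ]
[-1.79934073e+02 -8.59308415e-03  1.59788104e+02]
```

Call:
{"name": "play_rows", "arguments": {
  "commands": [
    {"offset": [0,0,0],"twist": -7.7},
    {"offset": [0,0,0],"twist": -7.7},
    {"offset": [0,0,0],"twist": -7.6},
    {"offset": [-0.019,-0.033,0.0045],"twist": 0},
    {"offset": [-0.019,-0.033,0.0045],"twist": 0}
  ],
  "jaw": 255
}}

```text
time: 0.65
tool_pos: [222.5, 428.1, 395.2]
tcp_rot: [-3.141, -0.0, -3.09]
contact_force: [0.8, -0.3, 0.1]
grip_width: 56.7
```

Call:
{"name": "play_rows", "arguments": {
  "commands": [
    {"offset": [-0.019,-0.033,0.0045],"twist": 0},
    {"offset": [-0.019,-0.033,0.0045],"twist": 0},
    {"offset": [-0.019,-0.033,0.0045],"twist": 0},
    {"offset": [-0.019,-0.033,0.0045],"twist": 0},
    {"offset": [-0.019,-0.033,0.0045],"twist": 0}
  ]
}}

```text
time: 1.15
tool_pos: [325.9, 267.0, 373.0]
tcp_rot: [3.142, 0.0, -3.093]
contact_force: [0.1, -0.3, 0.6]
grip_width: 16.4
```

Call:
{"name": "play_rows", "arguments": {
  "commands": [
    {"offset": [-0.019,-0.033,0.0045],"twist": 0},
    {"offset": [-0.019,-0.033,0.0045],"twist": 0},
    {"offset": [-0.019,-0.033,0.0045],"twist": 0},
    {"offset": [-0.019,-0.033,0.0045],"twist": 0},
    {"offset": [-0.019,-0.033,0.0045],"twist": 0}
  ]
}}

```text
time: 1.65
tool_pos: [428.9, 106.8, 350.5]
tcp_rot: [3.141, -0.0, -3.093]
contact_force: [0.3, 0.5, 0.6]
grip_width: 0.4
```

Call:
{"name": "play_rows", "arguments": {
  "commands": [
    {"offset": [0,0,0],"twist": 0},
    {"offset": [0,0,0],"twist": 0}
  ]
}}

```text
time: 1.85
tool_pos: [428.4, 107.7, 350.3]
tcp_rot: [3.141, -0.001, -3.095]
contact_force: [-0.7, 0.2, 0.1]
grip_width: 0.3
```

Run:
```python
from h import *
o,T=pose(); print(o); np.save("T1.npy",T)
cv2.imwrite("pics/b_wrist.png",viewer.capture("wrist")[:,:,::-1])
```

```text
{'time': 1.85, 'joint_positions': array([ 7.24457986e-02,  2.48738107e-01,  1.82300621e+00,  4.15362632e-04,
        1.07106929e+00, -1.54496666e+00]), 'dq': array([ 0.04044686, -0.01371282,  0.0093239 ,  0.00156758,  0.00302378,
        0.00439905]), 'tau': array([-1.24287710e+00, -3.48679054e+01, -2.20745569e+01, -1.46655715e-01,
       -1.74797047e-02, -8.96923710e-02]), 'tool_pos': array([428.39661747, 107.74207644, 350.34813017]), 'tcp_rot': array([ 3.14125998e+00, -1.22999696e-03, -3.09517558e+00]), 'contact_force': array([-0.69175056,  0.24666627,  0.12912145]), 'moment': array([ 0.0874239 ,  0.06093034, -0.01750935]), 'grip_width': 0.33939954087703594}
```

View pics/b_wrist.png

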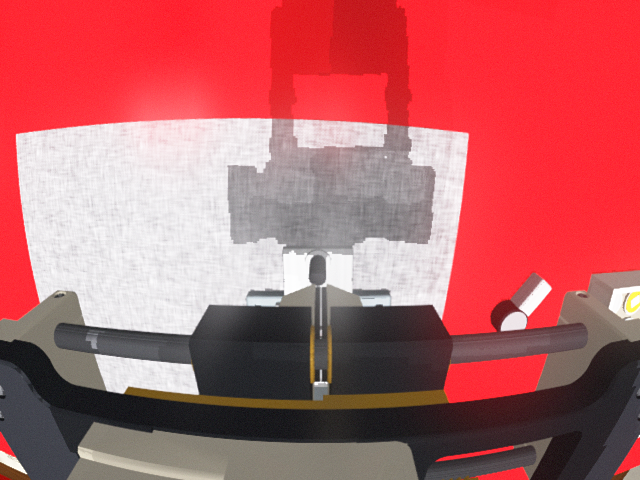

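Run:
```python
from h import *
T=np.load("T1.npy"); im=cv2.imread("pics/b_wrist.png")
cv2.imwrite("pics/b_crop.png",cv2.resize(im[230:320,240:400],None,fx=5,fy=5,interpolation=2))
for uv,z in (((318,276),66),((318,252),30)): print(wray(T,uv,z))
for X in ([463,108,66],[463,108,30],[627,115,170]): print(wproj(T,X))
print([wray(T,p,28) for p in ((284,250),(353,250))])
```

```text
[457.40443221 108.24899124  66.        ]
[450.43344004 107.75919069  30.        ]
[317.37036036 282.62044773]
[317.65480286 265.71068895]
[317.05171363 519.20668934]
[array([450.65400788,  78.47361317,  28.        ]), array([447.99105038, 137.76228548,  28.        ])]
```

View pics/b_crop.png

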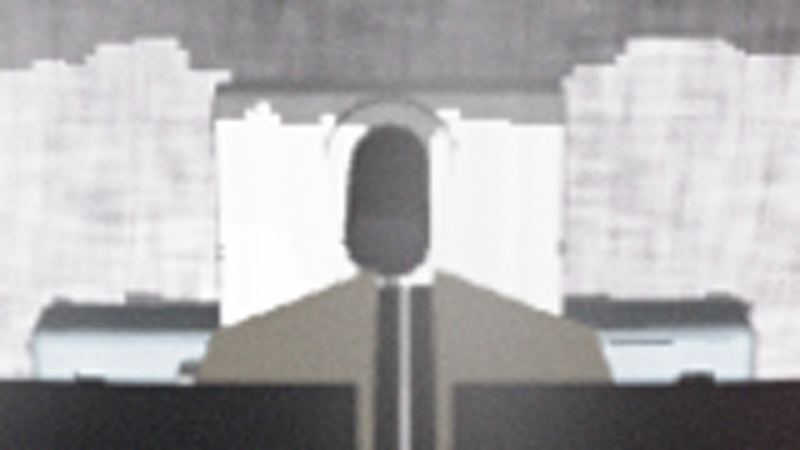

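The handle is at about (460.5, 108) and the slide is square to the tool, so the press yaw is about 2.7°. That puts the knob near (626, 116). Next I'll descend in front of the handle.

Call:
{"name": "play_rows", "arguments": {
  "commands": [
    {"offset": [0,-0.001,0.03],"twist": 0},
    {"offset": [0,0,0.035],"twist": 0},
    {"offset": [0,0,0.035],"twist": 0},
    {"offset": [0,0,0.03],"twist": 0},
    {"offset": [0,0,0.002],"twist": 0}
  ]
}}

```text
time: 2.4
tool_pos: [426.6, 108.3, 216.3]
tcp_rot: [3.142, -0.007, -3.091]
contact_force: [-0.1, 0.2, 0.4]
grip_width: 0.8
```

Call:
{"name": "play_rows", "arguments": {
  "commands": [
    {"offset": [-0.008,0,0],"twist": 0},
    {"offset": [-0.006,0,0],"twist": 0},
    {"offset": [-0.008,0,0],"twist": 0},
    {"offset": [-0.01,0,0],"twist": 0}
  ]
}}

```text
time: 2.8
tool_pos: [460.8, 109.0, 219.8]
tcp_rot: [3.141, 0.0, -3.093]
contact_force: [-3.9, 1.1, 1.6]
grip_width: 0.5
```

Call:
{"name": "play_rows", "arguments": {
  "commands": [
    {"offset": [-0.01,0,0],"twist": 0},
    {"offset": [-0.01,0,0],"twist": 0},
    {"offset": [-0.01,0,0],"twist": 0},
    {"offset": [-0.01,0,0],"twist": 0}
  ]
}}

```text
time: 3.2
tool_pos: [501.2, 110.6, 218.8]
tcp_rot: [-3.142, 0.0, -3.093]
contact_force: [-4.2, 0.1, 3.1]
grip_width: 0.6
```

Call:
{"name": "play_rows", "arguments": {
  "commands": [
    {"offset": [-0.004,0,0],"twist": 0},
    {"offset": [-0.003,0,0],"twist": 0}
  ]
}}

```text
time: 3.4
tool_pos: [507.8, 111.0, 218.6]
tcp_rot: [-3.142, -0.0, -3.093]
contact_force: [-3.5, -2.0, 1.9]
grip_width: 0.5
```

Call:
{"name": "play_rows", "arguments": {
  "commands": [
    {"offset": [-0.002,0,0],"twist": 0},
    {"offset": [-0.002,0,0],"twist": 0}
  ]
}}

```text
time: 3.6
tool_pos: [511.3, 111.2, 218.7]
tcp_rot: [-3.142, -0.0, -3.093]
contact_force: [-3.6, -0.6, 1.6]
grip_width: 0.3
```

Call:
{"name": "play_rows", "arguments": {
  "commands": [
    {"offset": [-0.002,0,0],"twist": 0},
    {"offset": [-0.001,0,0],"twist": 0}
  ]
}}

```text
time: 3.8
tool_pos: [513.5, 111.3, 218.6]
tcp_rot: [-3.141, -0.003, -3.093]
contact_force: [-8.8, -1.9, 6.1]
grip_width: 0.2
```

Call:
{"name": "play_rows", "arguments": {
  "commands": [
    {"offset": [-0.001,0,0],"twist": 0},
    {"offset": [-0.0005,0,0],"twist": 0}
  ]
}}

```text
time: 4.0
tool_pos: [514.1, 111.4, 218.5]
tcp_rot: [-3.141, -0.006, -3.093]
contact_force: [-12.5, -2.5, 9.8]
grip_width: 0.3
```

Call:
{"name": "play_rows", "arguments": {
  "commands": [
    {"offset": [-0.0005,0,0],"twist": 0},
    {"offset": [-0.0005,0,0],"twist": 0}
  ]
}}

```text
time: 4.2
tool_pos: [514.4, 111.4, 218.5]
tcp_rot: [-3.141, -0.008, -3.093]
contact_force: [-15.0, -2.2, 11.9]
grip_width: 0.5
```

Call:
{"name": "play_rows", "arguments": {
  "commands": [
    {"offset": [0.006,0,0],"twist": 0},
    {"offset": [0.014,0,0],"twist": 0},
    {"offset": [0,0,-0.04],"twist": 0},
    {"offset": [0,0,-0.045],"twist": 0},
    {"offset": [0,0,-0.045],"twist": 0}
  ],
  "jaw": 0
}}

```text
time: 4.7
tool_pos: [497.0, 110.6, 350.4]
tcp_rot: [3.141, 0.002, -3.093]
contact_force: [1.0, -0.2, -0.9]
grip_width: 35.8
```

Call:
{"name": "play_rows", "arguments": {
  "commands": [
    {"offset": [-0.02,0,-0.02],"twist": 0},
    {"offset": [-0.03,0,-0.03],"twist": 0},
    {"offset": [-0.03,0,0],"twist": 0},
    {"offset": [0,0,0],"twist": 0},
    {"offset": [0,0,0],"twist": 0}
  ]
}}

```text
time: 5.2
tool_pos: [576.9, 114.4, 398.0]
tcp_rot: [3.141, -0.0, -3.093]
contact_force: [-0.8, -0.1, 0.4]
grip_width: 76.1
```

Run:
```python
from h import *
o,T=pose(); print(o['tool_pos'],o['tcp_rot'],o['joint_positions'],o['grip_width']); np.save("T2.npy",T)
cv2.imwrite("pics/d_wrist.png",viewer.capture("wrist")[:,:,::-1])
cv2.imwrite("pics/d_side.png",viewer.capture("side")[:,:,::-1])
print(wproj(T,[626,116,178]))
im=cv2.imread("pics/d_side.png"); cv2.imwrite("pics/d_sc.png",cv2.resize(im[160:280,240:360],None,fx=5,fy=5,interpolation=2))
```

```text
[576.87663704 114.41881121 398.01670608] [ 3.14141480e+00 -2.89736873e-04 -3.09308231e+00] [ 6.54819072e-02  4.63549900e-01  1.35336071e+00  1.88411129e-04
  1.32496873e+00 -1.55387061e+00] 76.06768979133757
[317.72330531 343.98624689]
```

View pics/d_wrist.png

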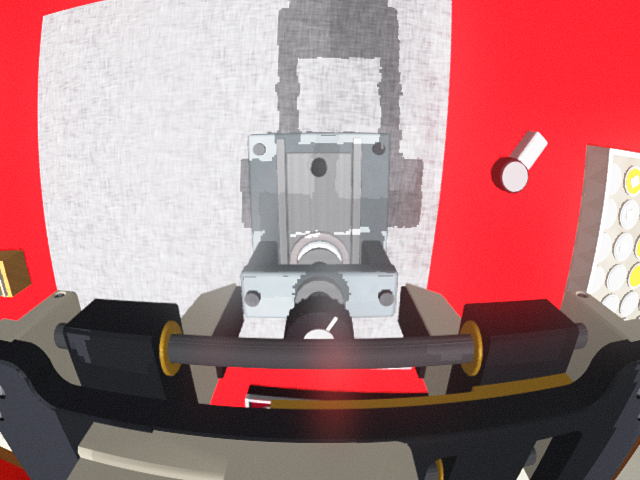

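View pics/d_sc.png

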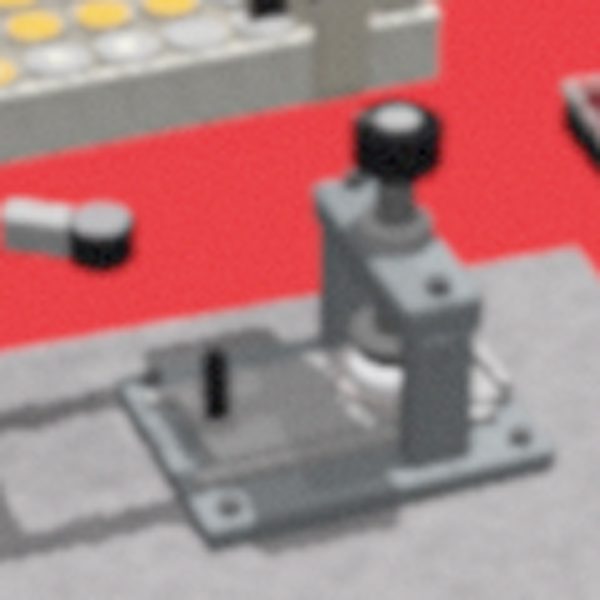

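The slide is fully in and its rear protrudes behind the press. The crosshead bolts are at (253,298) and (386,298), and the knob spans columns 286–352. I'll refine the axis position from those.

Run:
```python
from h import *
T=np.load("T2.npy"); im=cv2.imread("pics/d_wrist.png")
cv2.imwrite("pics/d_crop.png",cv2.resize(im[225:365,230:410],None,fx=4.2,fy=4.2,interpolation=2))
a,b=wray(T,(253,298),113),wray(T,(386.5,298),113); print(a,b,(a+b)/2)
for uv in ((286,322),(352,322)): print(wray(T,uv,168))
print("front edge",wray(T,(320,268),113), wray(T,(319,167),66),wray(T,(248,134),16),wray(T,(390,134),16))
```

```text
[628.37608687  63.91276152 113.        ] [623.35857835 170.50386855 113.        ] [625.86733261 117.20831504 113.        ]
[616.62820687  94.97926807 168.        ]
[614.60435242 137.63092537 168.        ]
front edge [599.73361095 116.19488122 113.        ] [528.17628898 111.98025653  66.        ] [503.37525098  41.69812444  16.        ] [496.98331213 179.25805453  16.        ]
```

View pics/d_crop.png

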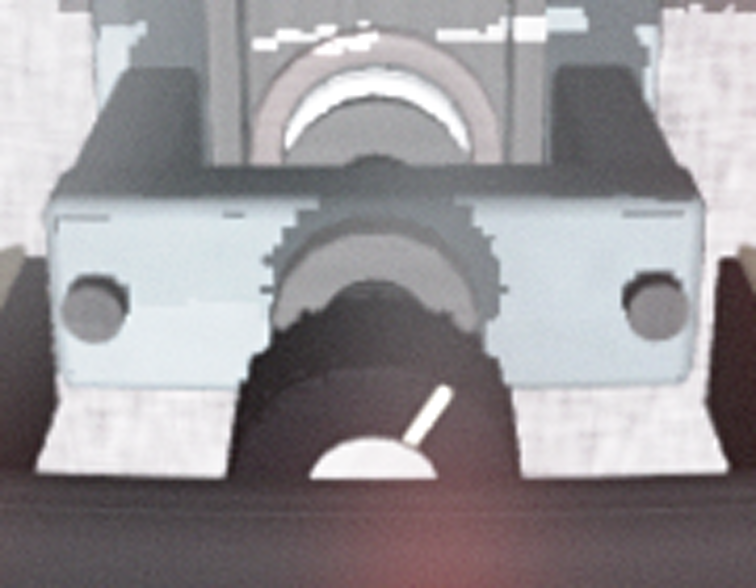

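Axis estimates agree at about (625.5, 116.9): bolts (625.9, 117.2), base plate (625.1, 116.4), crosshead edge x≈624.5. Next I'll move over the knob and descend.

Call:
{"name": "play_rows", "arguments": {
  "commands": [
    {"offset": [-0.024,0,0],"twist": 0},
    {"offset": [-0.0247,0.0001,0],"twist": 0},
    {"offset": [0,0,0],"twist": 0},
    {"offset": [0,0,0.02],"twist": 0},
    {"offset": [0,0,0.02],"twist": 0}
  ]
}}

```text
time: 5.8
tool_pos: [624.4, 117.0, 358.6]
tcp_rot: [3.141, 0.001, -3.093]
contact_force: [0.1, 0.0, -0.5]
grip_width: 91.5
```

Call:
{"name": "play_rows", "arguments": {
  "commands": [
    {"offset": [0,0,0.016],"twist": 0},
    {"offset": [0,0,0.016],"twist": 0},
    {"offset": [0,0,0],"twist": 0}
  ]
}}

```text
time: 6.1
tool_pos: [623.8, 117.0, 324.4]
tcp_rot: [3.142, -0.005, -3.093]
contact_force: [-0.8, 0.8, 0.2]
grip_width: 91.9
```

Call:
{"name": "play_rows", "arguments": {
  "commands": [
    {"offset": [0,0,0],"twist": 0}
  ]
}}

```text
time: 6.2
tool_pos: [624.8, 117.0, 327.2]
tcp_rot: [3.141, -0.0, -3.093]
contact_force: [0.5, -0.2, 0.2]
grip_width: 92.1
```

Run:
```python
from h import *
o,T=pose(); print(o['tool_pos'],o['tcp_rot'],o['contact_force'],o['moment'])
cv2.imwrite("pics/e_wrist.png",viewer.capture("wrist")[:,:,::-1])
im=viewer.capture("scene")[:,:,::-1]; cv2.imwrite("pics/e_scene.png",cv2.resize(im[200:350,270:450],None,fx=4,fy=4,interpolation=2))
```

```text
[624.80491984 116.98372777 327.15545162] [ 3.14148317e+00 -3.57536536e-04 -3.09282226e+00] [ 0.54238674 -0.18452276  0.15831553] [ 0.03666166  0.01396266 -0.01591827]
```

View pics/e_wrist.png

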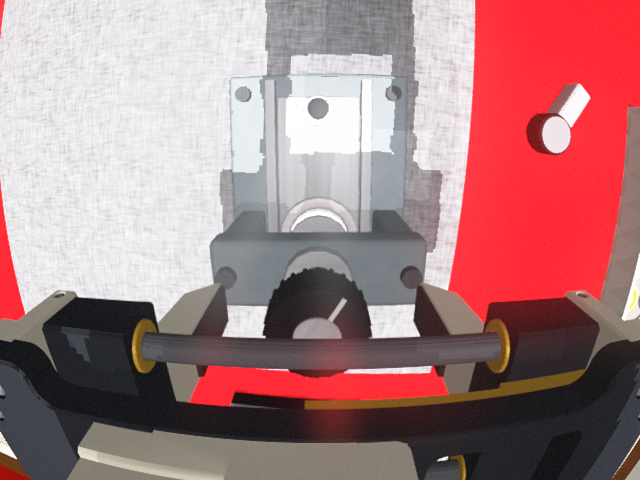

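View pics/e_scene.png

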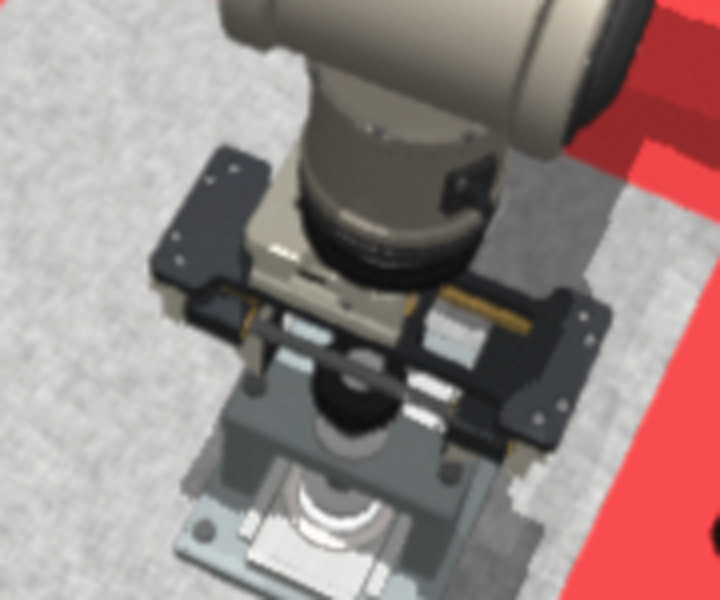

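Run:
```python
from h import *
o,T=pose(); im=cv2.imread("pics/e_wrist.png")
cv2.imwrite("pics/e_crop.png",cv2.resize(im[250:390,230:410],None,fx=4.4,fy=4.2,interpolation=2))
print(wproj(T,[625.5,116.9,179]),wproj(T,[603.5,116.9,180]),wproj(T,[647.5,116.9,180]))
print(wray(T,(317,326),179))
```

```text
[317.93406525 339.37920973] [320.5125839  291.96116179] [315.68099315 382.36569094]
[619.13720568 116.24621731 179.        ]
```

View pics/e_crop.png

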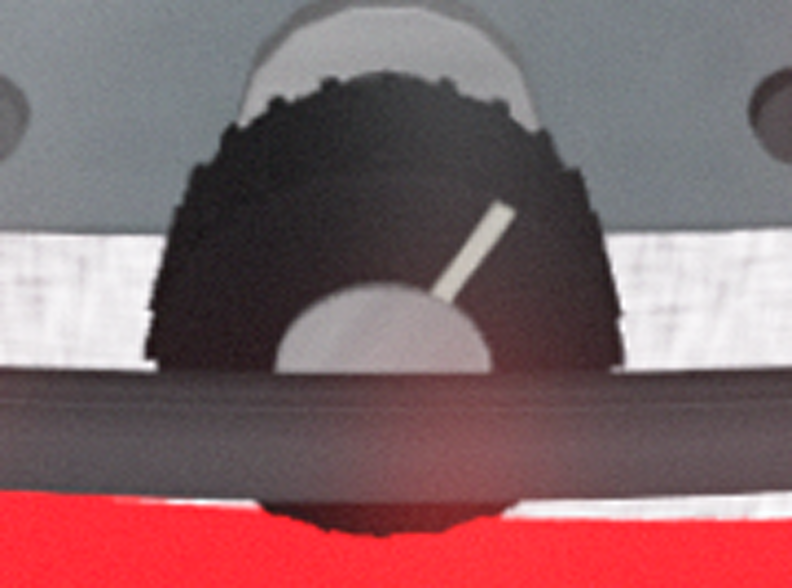

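Call:
{"name": "play_rows", "arguments": {
  "commands": [
    {"offset": [-0.0004,0,0.0015],"twist": 0},
    {"offset": [0,0,0],"twist": 0},
    {"offset": [0,0,0],"twist": 0},
    {"offset": [0,0,0],"twist": 0},
    {"offset": [0,0,0],"twist": 0}
  ],
  "jaw": 255
}}

```text
time: 6.8
tool_pos: [625.8, 116.9, 325.3]
tcp_rot: [3.142, 0.0, -3.093]
contact_force: [0.8, 0.5, 0.3]
grip_width: 56.5
```

Call:
{"name": "play_rows", "arguments": {
  "commands": [
    {"offset": [0,0,0],"twist": 0},
    {"offset": [0,0,0],"twist": 0},
    {"offset": [0,0,0],"twist": 0}
  ]
}}

```text
time: 7.1
tool_pos: [625.9, 116.2, 325.3]
tcp_rot: [-3.14, 0.0, -3.093]
contact_force: [-0.3, -4.9, 0.6]
grip_width: 43.7
```

```bash
cat > s.py <<'E'
from h import *
o,T=pose(); np.set_printoptions(precision=3,suppress=True)
yaw=np.degrees(o['tcp_rot'][2]); print(o['time'],o['tool_pos'],"yaw",round(yaw,2),"F",o['contact_force'],"M",o['moment'],"w",round(o['grip_width'],2),"j6",round(o['joint_positions'][5],3),"tau6",round(o['tau'][5],3))
E
python3 s.py
```

```text
7.1 [625.864 116.244 325.312] yaw -177.23 F [-0.341 -4.876  0.59 ] M [-0.667 -0.008  0.038] w 43.69 j6 -1.555 tau6 0.023
```

Call:
{"name": "play_rows", "arguments": {
  "commands": [
    {"offset": [0,-0.0008,0],"twist": 0},
    {"offset": [0,0,0.0003],"twist": 5},
    {"offset": [0,0,0.00033],"twist": 5},
    {"offset": [0,0,0.00033],"twist": 5},
    {"offset": [0,0,0.00033],"twist": 5}
  ]
}}

```text
time: 7.6
tool_pos: [625.9, 115.8, 323.9]
tcp_rot: [-3.141, 0.0, 2.837]
contact_force: [0.1, -4.1, -0.1]
grip_width: 43.5
```

```bash
python3 s.py
```

```text
7.6 [625.854 115.823 323.927] yaw 162.57 F [ 0.07  -4.106 -0.059] M [-0.523  0.03   0.013] w 43.51 j6 -1.204 tau6 -1.125
```

Call:
{"name": "play_rows", "arguments": {
  "commands": [
    {"offset": [-0.0003,-0.001,0],"twist": 0},
    {"offset": [0,0,0.00033],"twist": 5},
    {"offset": [0,0,0.00033],"twist": 5},
    {"offset": [0,0,0],"twist": 0}
  ]
}}

```text
time: 8.0
tool_pos: [625.8, 115.3, 323.3]
tcp_rot: [3.141, -0.0, 2.668]
contact_force: [0.2, -1.9, 0.1]
grip_width: 43.2
```

```bash
python3 s.py
python3 - <<'E'
from h import *
cv2.imwrite("pics/f_wrist.png",viewer.capture("wrist")[:,:,::-1])
E
```

```text
8.0 [625.807 115.304 323.314] yaw 152.87 F [ 0.184 -1.897  0.053] M [-0.098 -0.024 -0.094] w 43.22 j6 -1.036 tau6 0.841
```

View pics/f_wrist.png

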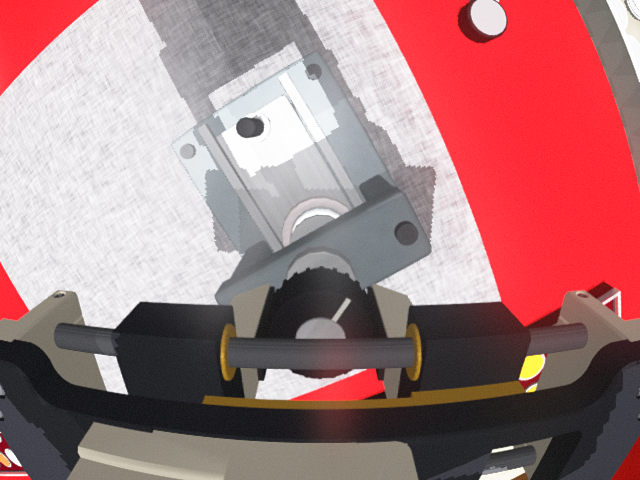

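Call:
{"name": "play_rows", "arguments": {
  "commands": [
    {"offset": [-0.0003,-0.0005,0],"twist": 0},
    {"offset": [0,0,0.00033],"twist": 5},
    {"offset": [0,0,0.00033],"twist": 5}
  ]
}}

```text
time: 8.35
tool_pos: [625.8, 115.0, 322.7]
tcp_rot: [3.141, -0.001, 2.491]
contact_force: [-0.1, 0.8, -0.1]
grip_width: 43.3
```

```bash
cat > m.py <<'E'
from h import *
import sys
np.set_printoptions(precision=3,suppress=True)
for i in range(int(sys.argv[1])+1):
    o=status.get_obs(); print(round(o['time'],2),o['tool_pos'],"yaw",round(np.degrees(o['tcp_rot'][2]),2),"F",o['contact_force'],"M",o['moment'],"j6",round(o['joint_positions'][5],4),"tau6",round(o['tau'][5],3),round(o['grip_width'],2))
    if i<int(sys.argv[1]): viewer.capture("side")
E
python3 m.py 4
```

```text
8.35 [625.797 114.983 322.654] yaw 142.75 F [-0.103  0.833 -0.125] M [ 0.241 -0.103  0.039] j6 -0.8599 tau6 -1.186 43.33
8.4 [625.793 114.971 322.599] yaw 142.49 F [0.579 0.59  0.452] M [ 0.225 -0.016 -0.051] j6 -0.8553 tau6 -0.395 43.31
8.45 [625.783 114.951 322.616] yaw 142.86 F [0.436 1.364 0.446] M [ 0.353 -0.091 -0.086] j6 -0.8619 tau6 0.841 43.25
8.5 [625.802 114.917 322.653] yaw 142.99 F [-0.687  2.035  0.946] M [ 0.36  -0.044 -0.072] j6 -0.8641 tau6 0.296 43.72
8.55 [625.818 114.909 322.649] yaw 142.99 F [ 0.518  2.387 -0.714] M [ 0.435 -0.018 -0.069] j6 -0.8642 tau6 0.036 43.66
```

Call:
{"name": "play_rows", "arguments": {
  "commands": [
    {"offset": [0.0002,0.0003,0.00027],"twist": 4},
    {"offset": [0,0,0.00027],"twist": 4},
    {"offset": [0,0,0.00027],"twist": 4}
  ]
}}

```text
time: 8.85
tool_pos: [625.8, 115.0, 321.9]
tcp_rot: [3.141, -0.0, 2.283]
contact_force: [-0.6, 1.6, 1.5]
grip_width: 43.4
```

```bash
python3 m.py 2
```

```text
8.85 [625.802 115.021 321.895] yaw 130.81 F [-0.622  1.585  1.472] M [0.211 0.033 0.016] j6 -0.6511 tau6 -0.835 43.45
8.9 [625.802 115.036 321.832] yaw 130.61 F [-0.66   2.219  0.918] M [0.236 0.031 0.005] j6 -0.6475 tau6 -0.225 43.3
8.95 [625.806 114.999 321.87 ] yaw 130.9 F [-0.747  2.276  0.775] M [0.241 0.001 0.006] j6 -0.6526 tau6 0.726 43.56
```

Call:
{"name": "play_rows", "arguments": {
  "commands": [
    {"offset": [0,0,0.00027],"twist": 4},
    {"offset": [0,0,0.00027],"twist": 4},
    {"offset": [0,0,0.00027],"twist": 4}
  ]
}}

```text
time: 9.25
tool_pos: [625.8, 115.0, 321.1]
tcp_rot: [-3.142, -0.0, 2.075]
contact_force: [-0.6, 0.7, 0.8]
grip_width: 43.2
```

```bash
python3 m.py 2
```

```text
9.25 [625.781 114.983 321.078] yaw 118.88 F [-0.635  0.692  0.764] M [0.15  0.049 0.143] j6 -0.4427 tau6 -0.787 43.21
9.3 [625.767 115.011 321.079] yaw 118.67 F [0.129 0.802 1.046] M [0.155 0.095 0.073] j6 -0.439 tau6 -0.175 43.39
9.35 [625.779 114.988 321.12 ] yaw 118.95 F [-2.116  1.2    1.3  ] M [ 0.228  0.112 -0.019] j6 -0.444 tau6 0.761 43.3
```

Call:
{"name": "play_rows", "arguments": {
  "commands": [
    {"offset": [0,0,0.0002],"twist": 3},
    {"offset": [0,0,0.0002],"twist": 3}
  ]
}}

```text
time: 9.55
tool_pos: [625.8, 114.9, 320.7]
tcp_rot: [-3.141, -0.0, 1.971]
contact_force: [-1.4, 1.1, 1.9]
grip_width: 43.5
```

```bash
python3 m.py 2
```

```text
9.55 [625.76  114.933 320.688] yaw 112.95 F [-1.391  1.05   1.93 ] M [0.131 0.152 0.162] j6 -0.3393 tau6 -0.589 43.49
9.6 [625.761 114.947 320.681] yaw 112.78 F [-1.105  1.132  1.646] M [0.144 0.174 0.064] j6 -0.3365 tau6 -0.096 43.28
9.65 [625.768 114.973 320.695] yaw 112.98 F [-1.536  1.567  1.24 ] M [0.153 0.156 0.046] j6 -0.3399 tau6 0.575 43.58
```

Call:
{"name": "play_rows", "arguments": {
  "commands": [
    {"offset": [0,0,0.0002],"twist": 3},
    {"offset": [0,0,0.0002],"twist": 3}
  ]
}}

```text
time: 9.85
tool_pos: [625.7, 114.9, 320.3]
tcp_rot: [-3.141, -0.0, 1.866]
contact_force: [-1.4, 1.2, 2.4]
grip_width: 43.4
```

```bash
python3 m.py 2
```

```text
9.85 [625.748 114.927 320.309] yaw 106.94 F [-1.435  1.169  2.417] M [0.164 0.239 0.119] j6 -0.2345 tau6 -0.591 43.41
9.9 [625.75  114.932 320.279] yaw 106.77 F [-1.227  1.61   1.746] M [0.113 0.2   0.068] j6 -0.2316 tau6 -0.1 43.51
9.95 [625.752 114.922 320.267] yaw 106.97 F [-3.225  0.778  1.634] M [0.165 0.301 0.064] j6 -0.235 tau6 0.575 43.28
```

Call:
{"name": "play_rows", "arguments": {
  "commands": [
    {"offset": [0.0001,-0.0004,0.0001],"twist": 1.5},
    {"offset": [0,0,0.0001],"twist": 1.5},
    {"offset": [0,0,0.0001],"twist": 1.5}
  ]
}}

```text
time: 10.25
tool_pos: [625.5, 114.9, 320.0]
tcp_rot: [3.141, -0.0, 1.784]
contact_force: [-1.4, 1.6, 2.2]
grip_width: 43.6
```

```bash
python3 m.py 1
```

```text
10.25 [625.514 114.878 319.993] yaw 102.23 F [-1.432  1.626  2.221] M [0.11  0.045 0.167] j6 -0.1523 tau6 -0.24 43.58
10.3 [625.516 114.883 319.994] yaw 102.15 F [-0.639  1.984  1.184] M [0.202 0.073 0.083] j6 -0.1509 tau6 -0.059 43.4
```

Call:
{"name": "play_rows", "arguments": {
  "commands": [
    {"offset": [0,0,0.0001],"twist": 1.5},
    {"offset": [0,0,0.0001],"twist": 1.5},
    {"offset": [0,0,0.0001],"twist": 1.5}
  ]
}}

```text
time: 10.6
tool_pos: [625.5, 114.9, 319.7]
tcp_rot: [3.141, -0.0, 1.705]
contact_force: [-0.6, 1.4, 2.9]
grip_width: 43.3
```

```bash
python3 m.py 1
```

```text
10.6 [625.501 114.865 319.688] yaw 97.67 F [-0.626  1.442  2.93 ] M [0.17  0.024 0.147] j6 -0.0727 tau6 -0.221 43.32
10.65 [625.487 114.863 319.687] yaw 97.6 F [-1.462  1.335  1.189] M [0.158 0.099 0.074] j6 -0.0714 tau6 -0.052 43.21
```

Call:
{"name": "play_rows", "arguments": {
  "commands": [
    {"offset": [0,0,6e-05],"twist": 1},
    {"offset": [0,0,7e-05],"twist": 1},
    {"offset": [0,0,6e-05],"twist": 1}
  ]
}}

```text
time: 10.95
tool_pos: [625.5, 114.9, 319.5]
tcp_rot: [3.141, -0.0, 1.653]
contact_force: [0.0, 1.2, 2.6]
grip_width: 43.5
```

```bash
python3 m.py 1
```

```text
10.95 [625.465 114.874 319.479] yaw 94.7 F [0.004 1.207 2.607] M [0.265 0.035 0.126] j6 -0.0209 tau6 -0.104 43.52
11.0 [625.477 114.86  319.485] yaw 94.66 F [-0.732  1.794  3.276] M [0.188 0.05  0.003] j6 -0.0202 tau6 0.002 43.63
```

Call:
{"name": "play_rows", "arguments": {
  "commands": [
    {"offset": [0,0,6e-05],"twist": 1},
    {"offset": [0,0,7e-05],"twist": 1},
    {"offset": [0,0,6e-05],"twist": 1}
  ]
}}

```text
time: 11.3
tool_pos: [625.5, 114.8, 319.3]
tcp_rot: [3.141, -0.0, 1.6]
contact_force: [-0.7, 2.6, 2.6]
grip_width: 43.6
```

```bash
python3 m.py 1
```

```text
11.3 [625.46  114.831 319.276] yaw 91.7 F [-0.688  2.611  2.599] M [0.123 0.021 0.166] j6 0.0314 tau6 -0.105 43.64
11.35 [625.466 114.843 319.275] yaw 91.65 F [-1.037  0.407  3.109] M [0.206 0.11  0.033] j6 0.0323 tau6 0.001 43.59
```

Call:
{"name": "play_rows", "arguments": {
  "commands": [
    {"offset": [0,0,6e-05],"twist": 1},
    {"offset": [0,0,7e-05],"twist": 1}
  ]
}}

```text
time: 11.55
tool_pos: [625.5, 114.9, 319.1]
tcp_rot: [3.141, -0.0, 1.566]
contact_force: [-0.3, 1.5, 3.8]
grip_width: 43.6
```

```bash
python3 m.py 0
```

```text
11.55 [625.464 114.859 319.137] yaw 89.71 F [-0.337  1.474  3.767] M [0.143 0.033 0.141] j6 0.0662 tau6 -0.107 43.56
```

Call:
{"name": "play_rows", "arguments": {
  "commands": [
    {"offset": [0,0,6e-05],"twist": 1},
    {"offset": [0,0,7e-05],"twist": 1}
  ]
}}

```text
time: 11.75
tool_pos: [625.4, 114.9, 319.0]
tcp_rot: [3.141, -0.0, 1.531]
contact_force: [-0.9, 1.6, 3.1]
grip_width: 43.4
```

```bash
python3 m.py 0
```

```text
11.75 [625.441 114.858 319.027] yaw 87.7 F [-0.914  1.614  3.099] M [0.155 0.072 0.159] j6 0.1012 tau6 -0.066 43.44
```

Call:
{"name": "play_rows", "arguments": {
  "commands": [
    {"offset": [0,0,6e-05],"twist": 1},
    {"offset": [0,0,7e-05],"twist": 1}
  ]
}}

```text
time: 11.95
tool_pos: [625.5, 114.9, 318.9]
tcp_rot: [3.141, -0.0, 1.496]
contact_force: [0.2, 0.5, 4.6]
grip_width: 43.7
```

```bash
python3 m.py 0
```

```text
11.95 [625.456 114.852 318.936] yaw 85.71 F [0.215 0.496 4.569] M [0.178 0.158 0.185] j6 0.1361 tau6 -0.043 43.66
```

Call:
{"name": "play_rows", "arguments": {
  "commands": [
    {"offset": [0,0,5e-05],"twist": 1},
    {"offset": [0,0,5e-05],"twist": 1}
  ]
}}

```text
time: 12.15
tool_pos: [625.5, 114.8, 318.8]
tcp_rot: [3.141, -0.0, 1.461]
contact_force: [-0.5, 1.4, 3.8]
grip_width: 43.4
```

```bash
python3 m.py 0
```

```text
12.15 [625.462 114.842 318.796] yaw 83.71 F [-0.479  1.404  3.817] M [0.141 0.186 0.263] j6 0.171 tau6 -0.02 43.38
```

Call:
{"name": "play_rows", "arguments": {
  "commands": [
    {"offset": [0,0,5e-05],"twist": 1},
    {"offset": [0,0,5e-05],"twist": 1}
  ]
}}

```text
time: 12.35
tool_pos: [625.4, 114.9, 318.7]
tcp_rot: [3.142, -0.0, 1.426]
contact_force: [-1.8, 1.4, 4.7]
grip_width: 43.4
```

```bash
python3 m.py 0
```

```text
12.35 [625.441 114.869 318.675] yaw 81.71 F [-1.788  1.424  4.699] M [0.124 0.179 0.204] j6 0.2059 tau6 0.002 43.41
```

```bash
python3 m.py 3
```

```text
12.35 [625.441 114.869 318.675] yaw 81.71 F [-1.788  1.424  4.699] M [0.124 0.179 0.204] j6 0.2059 tau6 0.002 43.41
12.4 [625.431 114.866 318.653] yaw 81.66 F [-1.628  1.875  5.397] M [0.098 0.204 0.127] j6 0.2067 tau6 0.108 43.44
12.45 [625.459 114.854 318.688] yaw 81.74 F [-1.45   1.059  5.542] M [0.107 0.203 0.178] j6 0.2053 tau6 0.326 43.31
12.5 [625.433 114.855 318.69 ] yaw 81.77 F [-1.183  0.606  4.131] M [0.092 0.189 0.152] j6 0.2047 tau6 0.226 43.48
```

Call:
{"name": "play_rows", "arguments": {
  "commands": [
    {"offset": [0,0,-0.0001],"twist": -1},
    {"offset": [0,0,-0.0001],"twist": -1},
    {"offset": [0,0,5e-05],"twist": 1},
    {"offset": [0,0,5e-05],"twist": 1}
  ]
}}

```text
time: 12.9
tool_pos: [625.4, 114.9, 318.7]
tcp_rot: [-3.142, -0.0, 1.426]
contact_force: [-1.7, 1.5, 3.5]
grip_width: 43.6
```

```bash
python3 m.py 2
```

```text
12.9 [625.449 114.852 318.669] yaw 81.7 F [-1.683  1.501  3.472] M [0.109 0.156 0.264] j6 0.206 tau6 -0.054 43.6
12.95 [625.44  114.858 318.667] yaw 81.65 F [-2.07   1.247  4.09 ] M [0.079 0.143 0.173] j6 0.2069 tau6 0.092 43.34
13.0 [625.448 114.873 318.671] yaw 81.73 F [-1.014  1.902  4.64 ] M [0.075 0.172 0.157] j6 0.2054 tau6 0.322 43.17
```

Call:
{"name": "play_rows", "arguments": {
  "commands": [
    {"offset": [0,0,-5e-05],"twist": -1},
    {"offset": [0,0,-5e-05],"twist": -1},
    {"offset": [0,0,5e-05],"twist": 1},
    {"offset": [0,0,5e-05],"twist": 1}
  ]
}}

```text
time: 13.4
tool_pos: [625.4, 114.9, 318.7]
tcp_rot: [-3.142, -0.0, 1.426]
contact_force: [-0.4, 2.1, 3.8]
grip_width: 43.5
```

```bash
python3 m.py 2
python3 - <<'E'
from h import *
cv2.imwrite("pics/g_wrist.png",viewer.capture("wrist")[:,:,::-1])
E
```

```text
13.4 [625.438 114.86  318.682] yaw 81.7 F [-0.373  2.143  3.847] M [0.133 0.108 0.224] j6 0.206 tau6 -0.055 43.53
13.45 [625.439 114.877 318.674] yaw 81.65 F [-1.297  1.27   3.734] M [0.051 0.132 0.17 ] j6 0.2069 tau6 0.091 43.47
13.5 [625.437 114.867 318.662] yaw 81.73 F [-1.369  0.224  4.062] M [0.097 0.177 0.175] j6 0.2054 tau6 0.321 43.53
```

View pics/g_wrist.png

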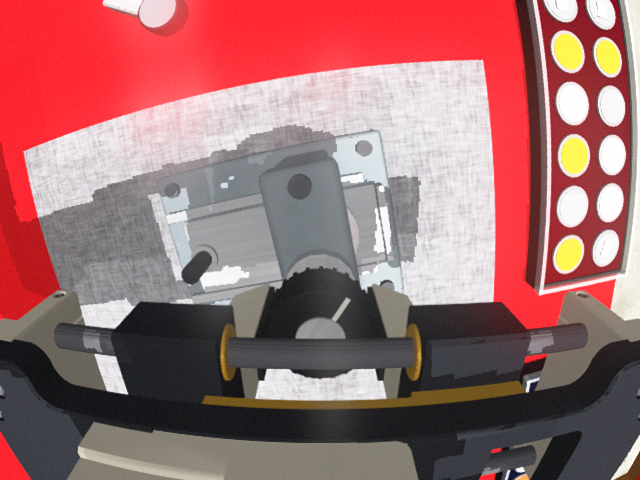

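The moving torque at this angle averages 0.23 N·m over three readings, against a plateau of about 0.147. That is about 50 N on the lid, so it is seated and well below 80 N. The knob mark hasn't shifted in the grip, so there was no slip. Now I'll unscrew about 98°, staying within the 101° I turned in.

Call:
{"name": "play_rows", "arguments": {
  "commands": [
    {"offset": [0,0,-0.0004],"twist": -6},
    {"offset": [0,0,-0.00047],"twist": -7},
    {"offset": [0,0,-0.00047],"twist": -7},
    {"offset": [0,0,-0.00047],"twist": -7},
    {"offset": [0,0,-0.00047],"twist": -7}
  ]
}}

```text
time: 14.05
tool_pos: [625.6, 114.9, 320.8]
tcp_rot: [3.141, -0.0, 2.025]
contact_force: [1.0, 1.5, 2.0]
grip_width: 43.7
```

Call:
{"name": "play_rows", "arguments": {
  "commands": [
    {"offset": [0,0,-0.00047],"twist": -7},
    {"offset": [0,0,-0.00047],"twist": -7},
    {"offset": [0,0,-0.00047],"twist": -7},
    {"offset": [0,0,-0.00047],"twist": -7},
    {"offset": [0,0,-0.00047],"twist": -7}
  ]
}}

```text
time: 14.55
tool_pos: [625.7, 115.0, 323.2]
tcp_rot: [3.141, 0.0, 2.636]
contact_force: [1.2, 1.9, 2.0]
grip_width: 43.0
```

Call:
{"name": "play_rows", "arguments": {
  "commands": [
    {"offset": [0,0,-0.00047],"twist": -7},
    {"offset": [0,0,-0.00047],"twist": -7},
    {"offset": [0,0,-0.00047],"twist": -7},
    {"offset": [0,0,-0.00047],"twist": -7},
    {"offset": [0,0,0],"twist": 0}
  ]
}}

```text
time: 15.05
tool_pos: [625.6, 115.1, 325.0]
tcp_rot: [3.141, 0.001, 3.121]
contact_force: [2.2, 2.5, 1.4]
grip_width: 43.2
```

```bash
python3 m.py 1
python3 - <<'E'
from h import *
cv2.imwrite("pics/i_wrist.png",viewer.capture("wrist")[:,:,::-1])
E
```

```text
15.05 [625.645 115.114 325.014] yaw 178.83 F [2.216 2.504 1.36 ] M [ 0.77  -0.251 -0.011] j6 -1.4894 tau6 -1.255 43.17
15.1 [625.629 115.142 325.004] yaw 178.63 F [2.149 3.156 0.656] M [ 0.8   -0.266  0.053] j6 -1.4857 tau6 -0.502 43.34
```

View pics/i_wrist.png

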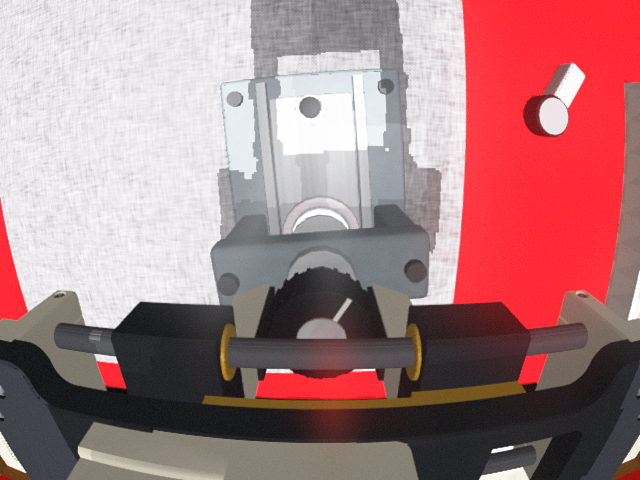

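The knob has turned back about 97° with the mark still fixed in the grip. Releasing.

Call:
{"name": "play_rows", "arguments": {
  "commands": [
    {"offset": [0,0,0],"twist": 0},
    {"offset": [0,0,0],"twist": 0},
    {"offset": [0,0,0],"twist": 0},
    {"offset": [0,0,0],"twist": 0},
    {"offset": [0,0,0],"twist": 0}
  ],
  "jaw": 0
}}

```text
time: 15.65
tool_pos: [625.4, 114.7, 325.2]
tcp_rot: [-3.141, -0.0, 3.12]
contact_force: [0.6, -0.0, -1.1]
grip_width: 79.0
```

Call:
{"name": "play_rows", "arguments": {
  "commands": [
    {"offset": [0,0,0],"twist": 0},
    {"offset": [0,0,0],"twist": 0},
    {"offset": [0,0,0],"twist": 0}
  ]
}}

```text
time: 15.95
tool_pos: [625.4, 114.9, 325.3]
tcp_rot: [3.142, 0.0, 3.12]
contact_force: [-0.6, -0.4, 0.3]
grip_width: 91.8
```

Call:
{"name": "play_rows", "arguments": {
  "commands": [
    {"offset": [0,0,-0.01],"twist": 0},
    {"offset": [0,0,-0.03],"twist": 0},
    {"offset": [0,0,-0.03],"twist": 0},
    {"offset": [0,0,-0.03],"twist": 0},
    {"offset": [0,0,-0.02],"twist": 0}
  ]
}}

```text
time: 16.45
tool_pos: [625.3, 114.9, 448.8]
tcp_rot: [3.141, 0.004, 3.12]
contact_force: [0.3, 0.1, 0.4]
grip_width: 91.4
```

Call:
{"name": "play_rows", "arguments": {
  "commands": [
    {"offset": [0.03,0,0],"twist": 0},
    {"offset": [0.03,0,0],"twist": 0},
    {"offset": [0,0,0],"twist": 0},
    {"offset": [0,0,0],"twist": 0}
  ]
}}

```text
time: 16.85
tool_pos: [565.3, 116.2, 446.5]
tcp_rot: [3.141, 0.002, 3.121]
contact_force: [1.0, 0.2, -0.5]
grip_width: 91.6
```

```bash
python3 m.py 0
python3 - <<'E'
from h import *
cv2.imwrite("pics/j_wrist.png",viewer.capture("wrist")[:,:,::-1])
im=viewer.capture("side")[:,:,::-1]; cv2.imwrite("pics/j_side.png",cv2.resize(im[160:280,240:360],None,fx=5,fy=5,interpolation=2))
E
```

```text
16.85 [565.317 116.189 446.531] yaw 178.8 F [ 1.028  0.206 -0.511] M [ 0.06  -0.003  0.002] j6 -1.4799 tau6 0.007 91.65
```

View pics/j_wrist.png

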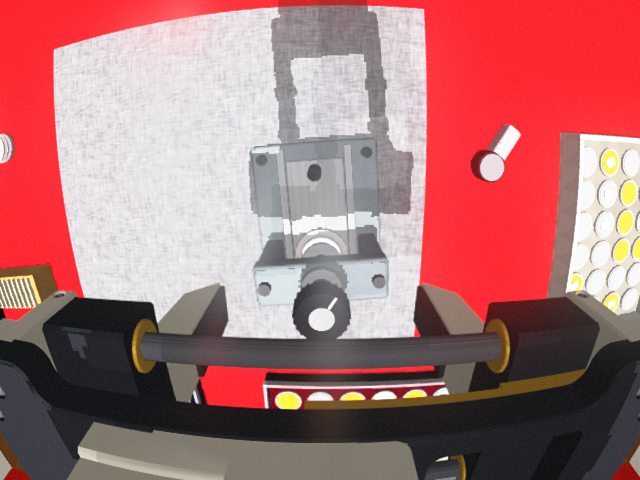

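View pics/j_side.png

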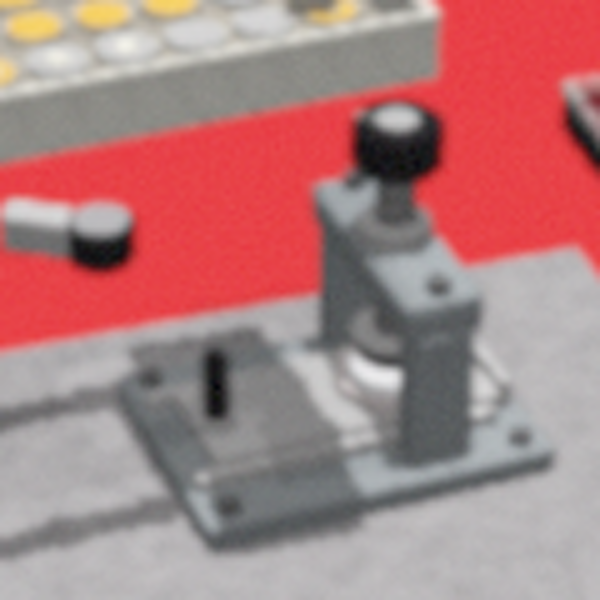

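The slide is still in at the same spot, with the handle at crop (217,385) both before and after pressing. The knob is raised, the gripper is free and nothing else has moved. Handing in.

```bash
python3 -c "
from plant import ticket
print(ticket.close_job())"
```

```text
the job is handed in; nothing more can be done
None
```

The lid is pressed home, the press is backed off, and the job was handed in after about 17 s. No verdict came back.

- **Slide:** I pushed it with closed fingers until it stopped about 70 mm in, where the force rose from 3–4 N to 15 N. Its handle stayed in the same place afterwards.
- **Pressing:** I turned the knob 101° clockwise. The torque held at about 0.15 N·m while the lid went down, then rose to about 0.23 N·m. That is about 50 N on the lid, so it is seated and below the 80 N crack limit.
- **Backing off:** I unscrewed it about 97°, stopping short of the angle I had turned in so as not to hit the knob's end stop. That lifts the pad about 6.5 mm. The mark on the knob stayed fixed in the grip, so it did not slip. I then let go and moved clear.

**Checks:** The single torque readings were noisy, by roughly ±0.03 N·m. I therefore repeated the last 2° twice before calling the lid seated, and those readings agreed (0.26 and 0.22 N·m). I could not measure the lid's height or the pad gap in the pictures, so both rest on the torque and the turn angle. In the last views I saw nothing else on the table moved.

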